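# Seat a power supply in the corner of the marking jig and hold it there

## Robot

A 6-joint arm with a two-finger parallel gripper is mounted at the origin on a cart in front of the work surface, level with it; the furniture and walls round the work are solid. World frame = base frame: x ahead of the robot, y to its left, z up, the work surface at z = 0. Lengths are in mm, angles in rad, forces in N, time in s.
With the tool pointing down it reaches from about 325 to 850 mm from the base axis. Payload 4.4 kg.
Tool frame: the origin (TCP) lies at the centre of the arm's flange, where the gripper is bolted on; the fingertips stand 199 mm ahead of it and the grasp point (between the pads) lies 180 mm ahead of it; z points along the fingers, y is the line along which they close (so a half turn about z gives the same grasp; the last joint's range is limited). The gripper opens to 94 mm and grips with 3 to 60 N. Pads are 16 mm wide; open, the fingers measure 119 mm over their backs; the gripper's body (75 mm by 177 mm) begins 78 mm behind the grasp point.
Start: joints at [-0.15, 0.207, 1.542, -0, 1.393, -0.15], TCP at [575.003, -0.012, 404.647] pointing down, gripper open.
Joint ranges: [-2.73, 2.73], [-0.86, 2.22], [0.23, 2.46], [-1.11, 4.25], [0.08, 2.63], [-2.82, 2.82]. Speed limits (rad/s): [2.79, 2.79, 3.14, 3.14, 3.14, 3.14].

## Interface

Orientations are given as a unit quaternion [x, y, z, w].
In Python, from bench import get_state, snapshot, sign_off gives the robot as it stands.
- The arm moves only by the tool send_rows, never from a script. Its argument "increments" is a list of rows, each an object with "slide": the shift along the tool's x, y, z in m, a list of three; "rot": the turn, a rotation vector about the tool's x, y, z in degrees, a list of three; "hand": the opening, from 0 (shut) to 1 (fully open). In form: [{"slide": [tx, ty, tz], "rot": [ax, ay, az], "hand": hand}, ...]. A call has 1 to 12 rows; each row is the pose to reach, as a shift and turn from the pose commanded when the call began, along the tool's axes at that moment; what a row does not reach only later rows make up. A row lasts 1/12 s, in which the tool goes at most 41.7 mm and 7.16 degrees, less where a joint would pass 70% of its speed; a pose out of reach is approached as far as the arm can. A call with a gripper value outside its range is refused whole. The fingers move at their own pace and stop on an object; "newtons" is the grip in N (left out, the last holds). Time passes only in rows, so rows that repeat a pose let the fingers close. It gives the time, the measured TCP pose, the force, the opening and the grip force at its end, in the units of the state.
- get_state(): the state, without advancing time (a new reading comes with each control period).
- snapshot(name): name is "scene" or "side" or "wrist"; returns a dict with "pixels" (384x512x3 uint8, blue, green, red), "mtx" (3x3 intrinsics, pixels), "eye" and "rotation" of the camera in the world; the wrist camera has in their place "hand_eye" (4x4, takes a point from camera to tool coordinates, whose origin is the TCP and whose axes are the flange's). Camera axes: x right, y up, looking along -z (the intrinsics and any distortion apply to the point x, -y, -z); pixel columns grow to the right and rows downward; lengths in mm; the calibration is good to about 2 mm. A picture is of the moment at which its call begins: read the wrist's pose just before it. There is no depth.
- sign_off(): hands the job in; it is judged then, once.
The state is a dict: "time_s": time; "joint_pos": joint angles; "joint_velocities": joint speeds; "joint_torque": joint torques, N m; "eef_pos": TCP position; "tcp_rot": TCP orientation; "ft_force": force on the tool from outside, world axes, zero at the start; "ft_torque": the same for the moment, N m; "grip_width": finger opening in mm; "gripper_force": force on a finger pad.
Only numpy, scipy, OpenCV 4.12 (cv2) and the standard library are available. Lean on these libraries where they do the work, as an engineer would, in place of code of your own. Each camera call takes 0.05 s, during which the arm holds its last target. There are 200 camera calls.

## Task

Pull the jig's stop bar all the way out by its red knob, then pick up the black power supply brick and lay it flat on the jig plate, long side against the fence and its plain end (the one without the cable stub) against the pulled-out bar. Press it firmly but without ramming it into that corner, and finish while still gripping it and pressing it against both the fence and the bar, so that it could be marked out; the bar must still be fully out, and the heat sink, white adapter and small fan stay where they are.

Things in the scene. Friction and masses are not known exactly. Their poses are not given: they have to be found in the camera images.
- jig: Locating jig screwed to the main desk (does not move). Aluminium plate 150 x 150 x 10 mm; origin at the centre of its underside, z up. Work is laid on the plate top, 10 mm above the origin. Jig +x points to the fence, jig -y is the side of the stop bar (right). Bare plate in the corner between them.
- jig_fence: Fixed dark steel fence on the plate; same origin and axes as the jig. Its flat working face looks to jig -x and lies at jig x = +20 mm, from y = -44 to +71 mm; it is 16 mm thick and stands 16 mm above the plate (top 26 mm above the jig origin).
- stop_slide (a joint): How far the stop bar has been pulled out, in m: 0 pushed in, 0.045 fully out at its stop, along jig -x. A light spring (0.5 to 2 N) draws it in and a friction brake of about 8 N holds it where it is left: pulling takes about 10 N. Something dragged hard along the bar can push it back in.
- stop_knob (a point): Centre of the red knob on the bar, to pull it by: upright cylinder, 15 mm diameter, 22 mm high, from 36 to 58 mm above the jig origin (this point at 47 mm), at jig y = -54 mm, jig x = 8 mm when in and -37 mm when fully out. Moves with the bar.
- jig_seat (a point): Fixed point on the plate top (jig x = -12.5, y = -45, z = +10 mm): where the middle of the supply's plain end, at its underside, lies when the supply is fully in the corner. Axes as the jig. Friction between supply and plate, fence or bar is about 0.5 to 0.7 of the force there: pressing on one face resists sliding on to the other.
- psu: Black power supply brick, 0.4 to 0.75 kg, on the grey desk (right; top at z = -0.006). Case 65 mm (own x -32 to +33) by 95 mm (own y -42 to +53), 46 mm high; origin on its underside, z up. A cable stub sticks out of the -y end to y = -53 mm; the +y end is plain. Either side may meet the fence. Grip across the 65 mm, fingertips at least 20 mm above its underside to clear fence and bar.
- psu_plain_end (a point): Middle of the plain (+y) end face of the supply at its underside (own y = +53 mm, z = 0). On the way from the grey desk to the jig, grey finned housings about 0.125 m high stand on the side table between the desks (x beyond about 0.55 m, y about -0.2 to +0.06 m): carry the supply over or on the robot's side of them.
- heat_sink: Bystander: loose grey finned heat sink, 30 x 50 x 20 mm, on the grey desk, nearer than the supply; origin at its underside. Leave alone.
- adapter: Bystander: loose white plug adapter, 50 x 85 x 23 mm, on the main desk; origin at its underside. Leave alone.
- small_fan: Bystander: loose black axial fan standing on edge, 25 x 60 x 60 mm, on the grey desk beyond the supply; origin at its underside. Leave alone.
- stop_bar_end (a point): Steel end-stop bar, 18 mm wide (jig y = -45 to -63 mm), top 16 mm above the plate, square to the fence. This point: middle of its free end (jig y = -54, z = +19 mm; jig x = 0 pushed in, i.e. 20 mm out of the fence face, -45 mm fully out). Flat working face at jig y = -45 mm looks to jig +y. The blue guide block behind it (jig x = +37 to +74 mm) tops out 32 mm above the jig origin.

How it is judged:
By the outcome, as a careful person would: the job done as asked, in the order asked, and still so for the second after the job is handed in, while the arm keeps its last pose, push and grip.
It also fails if it takes over 59 s, if anything falls off the work surface, if the arm or the gripper's body presses on something with over 40 N, if the wrist force passes 120 N, or if a joint passes its speed limit or range.

## Working session

There is one attempt and no reset: what is moved stays moved. The work goes in short steps, Python scripts to look and compute and a tool call to move; the robot and the scene stay as the last step left them, time stands still between calls to the robot, and variables do not carry over. Pictures are saved under pics/ and viewed, at most 10 in all, crops included, and the job is handed in when it is done.

Besides the shell and the picture viewer there is one more tool, called after ">>>" by a JSON object that holds its "name" and its "arguments", one argument or row to a line. send_rows: Moves the arm, as the interface text tells. Its arguments: {"type":"object","properties":{"increments":{"type":"array"},"newtons":{"type":"number"}},"required":["increments"]}

```bash
mkdir -p pics; ls; python3 - <<'E'
from bench import get_state, snapshot
import cv2,pickle
s=get_state();print(s)
for n in ("scene","side","wrist"):
    d=snapshot(n);pickle.dump(d,open(f"pics/{n}0.pkl","wb"));cv2.imwrite(f"pics/{n}0.png",d["pixels"])
    print(n,{k:v for k,v in d.items() if k!="pixels"})
E
```

```text
pics
{'time_s': 0.0, 'joint_pos': array([-1.50496609e-01,  2.07408762e-01,  1.54292767e+00, -2.63123185e-05,
        1.39347359e+00, -1.50492394e-01]), 'joint_velocities': array([ 3.44660597e-04,  1.25636539e-05,  8.90796878e-04, -1.14287599e-03,
        4.43907239e-04,  7.24536442e-04]), 'joint_torque': array([-8.39226868e-05, -3.70882022e+01, -2.81415099e+01,  6.96549774e-02,
        3.60915181e-02, -1.71865345e-04]), 'eef_pos': array([5.74646290e+02, 4.05358140e-02, 4.03509156e+02]), 'tcp_rot': array([ 7.07106186e-01,  7.07106507e-01, -6.67985956e-04, -8.84956189e-04]), 'ft_force': array([ 0.30067606, -0.68612492, -0.64488117]), 'ft_torque': array([-0.00415406, -0.01501114,  0.03932116]), 'gripper_force': 0.0, 'grip_width': 94.01135920216888}
scene {'mtx': array([[388.93046105,   0.        , 258.0474657 ],
       [  0.        , 388.93046105, 193.68307824],
       [  0.        ,   0.        ,   1.        ]]), 'eye': array([-302.38261892,  669.82725253, 1055.49533222]), 'rotation': array([-0.17340636,  0.36566245,  0.83087488, -0.38192688])}
side {'mtx': array([[410.1154074 ,   0.        , 253.69496634],
       [  0.        , 410.1154074 , 191.09583327],
       [  0.        ,   0.        ,   1.        ]]), 'eye': array([  582.23925413, -1217.57802685,   632.99098276]), 'rotation': array([0.53714825, 0.0169701 , 0.02736186, 0.84287313])}
wrist {'mtx': array([[320.14936638,   0.        , 258.53954732],
       [  0.        , 320.14936638, 190.18107311],
       [  0.        ,   0.        ,   1.        ]]), 'hand_eye': array([[ 8.94299404e-04,  9.63251373e-01,  2.68600061e-01,
         7.86487493e+01],
       [ 9.99999595e-01, -8.33915584e-04, -3.38900559e-04,
         8.97530271e-01],
       [-1.02456651e-04,  2.68600256e-01, -9.63251728e-01,
         2.01801208e+01],
       [ 0.00000000e+00,  0.00000000e+00,  0.00000000e+00,
         1.00000000e+00]])}
```

View pics/scene0.png

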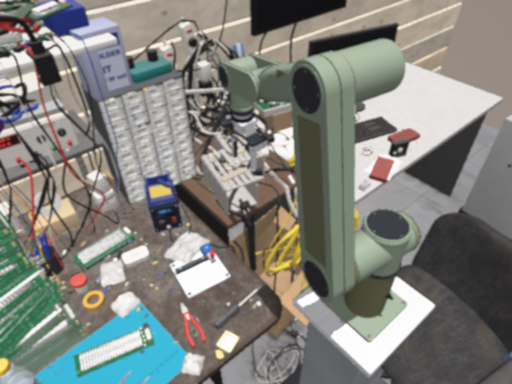

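View pics/side0.png

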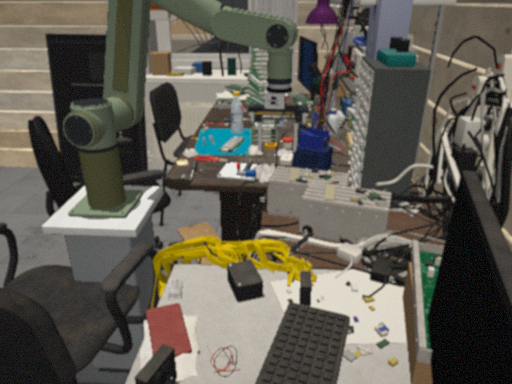

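The scene picture shows the jig plate near (200,272) with the bar at about (205,255). The side picture shows the supply at (245,280) on the grey desk and the fan at (305,290). I'll cast rays to get rough positions.

```bash
cat > h.py <<'E'
import numpy as np, cv2, pickle
from scipy.spatial.transform import Rotation as R
from bench import get_state, snapshot
def cam(d, s=None):
    if "eye" in d:
        q=np.array(d["rotation"]); return (R.from_quat(q) if q.shape==(4,) else R.from_matrix(q)).as_matrix(), np.array(d["eye"])
    T=R.from_quat(s["tcp_rot"]).as_matrix(); H=d["hand_eye"]
    return T@H[:3,:3], T@H[:3,3]+s["eef_pos"]
def ray(d,px,s=None):
    px=np.atleast_2d(px).astype(float); K=d["mtx"]; M,e=cam(d,s)
    v=np.c_[(px[:,0]-K[0,2])/K[0,0], -(px[:,1]-K[1,2])/K[1,1], -np.ones(len(px))]
    return e, v@M.T
def onz(d,px,z,s=None):
    e,v=ray(d,px,s); return e+v*((z-e[2])/v[:,2])[:,None]
def proj(d,P,s=None):
    M,e=cam(d,s); c=(np.atleast_2d(P)-e)@M; K=d["mtx"]
    return np.c_[K[0,0]*c[:,0]/-c[:,2]+K[0,2], -K[1,1]*c[:,1]/-c[:,2]+K[1,2]]
def grab(n,tag):
    s=get_state(); d=snapshot(n); pickle.dump((d,s),open(f"pics/{tag}.pkl","wb")); cv2.imwrite(f"pics/{tag}.png",d["pixels"]); return d,s
E
python3 - <<'E'
from h import *
np.set_printoptions(precision=1,suppress=True)
a=pickle.load(open("pics/scene0.pkl","rb"));b=pickle.load(open("pics/side0.pkl","rb"))
print("plate",onz(a,[[200,272],[210,253]],10))
print("psu",onz(b,[[245,292],[243,268]],0),"fan",onz(b,[305,300],0))
A=cv2.resize(a["pixels"][215:305,150:270],None,fx=4,fy=4,interpolation=cv2.INTER_CUBIC)
B=cv2.resize(b["pixels"][240:330,150:350],None,fx=4,fy=4,interpolation=cv2.INTER_CUBIC)
o=np.zeros((600,800,3),np.uint8)
w=pickle.load(open("pics/wrist0.pkl","rb"))["pixels"]
o[:]=0;o[:240]=cv2.resize(B,(533,240)).repeat(1,0)[:, :533].shape and np.pad(cv2.resize(B,(533,240)),((0,0),(0,267),(0,0)))
o[240:600,:480]=A; o[240:480,480:800]=cv2.resize(w,(320,240))
cv2.imwrite("pics/c0.png",o)
E
```

```text
plate [[414.  322.1  10. ]
 [457.6 251.4  10. ]]
psu [[ 511.3 -433.4    0. ]
 [ 498.  -337.2    0. ]] fan [[ 653.1 -453.1    0. ]]
```

View pics/c0.png

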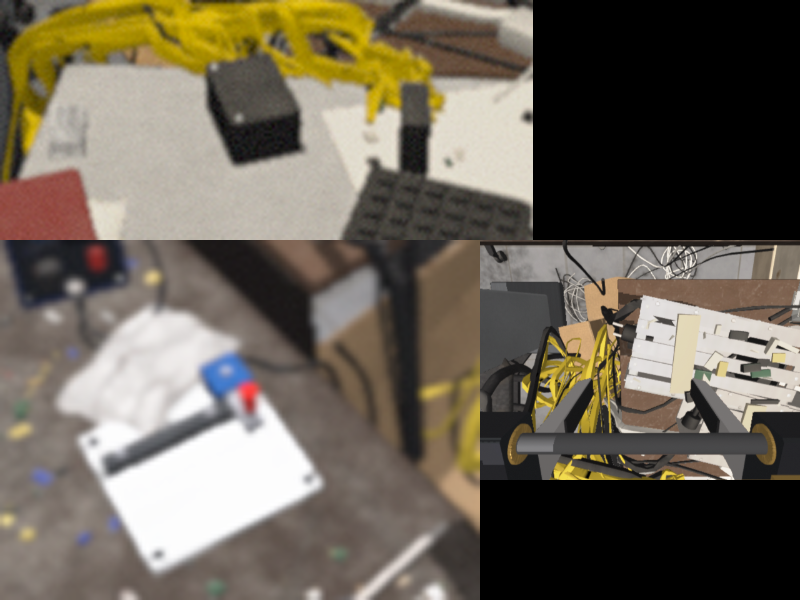

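Enlarged, the view shows the jig as a white plate with corners near (170,264), (189,298) and (230,277) in the scene frame. The dark fence is at the upper left and the red knob at about (212,252). The supply is the box at about (245,280) in the side frame.

```bash
python3 - <<'E'
from h import *
np.set_printoptions(precision=1,suppress=True)
a=pickle.load(open("pics/scene0.pkl","rb"));b=pickle.load(open("pics/side0.pkl","rb"))
P=onz(a,[[170,263.7],[188.7,298],[230.5,276.7]],10);print(P, np.linalg.norm(np.diff(P,axis=0),axis=1), (P[0]+P[2])/2)
u=P[0]-P[1];print("jig x yaw",np.degrees(np.arctan2(u[1],u[0])), np.degrees(np.arctan2(*(P[2]-P[1])[1::-1]))+90)
# psu top corners from crop: scale 533/800*4 = 2.665
c=lambda x,y:[150+x/2.665,240+y/2.665]
Q=onz(b,[c(207,68),c(267,55),c(300,101),c(231,112)],40);print(Q,np.linalg.norm(np.diff(Q,axis=0),axis=1),Q.mean(0))
E
```

```text
[[507.8 379.2  10. ]
 [355.2 403.9  10. ]
 [333.9 257.6  10. ]] [154.5 147.8] [420.8 318.4  10. ]
jig x yaw -9.192764709749703 -8.308595687203393
[[ 464.8 -385.    40. ]
 [ 518.6 -360.6   40. ]
 [ 552.8 -429.    40. ]
 [ 493.6 -448.5   40. ]] [59.1 76.5 62.4] [ 507.4 -405.8   40. ]
```

>>> {"name": "send_rows", "arguments": {
  "increments": [
    {"slide":[0.035,-0.02,0.005],"rot":[0,0,1.5],"hand":0.6},
    {"slide":[0.07,-0.04,0.01],"rot":[0,0,3],"hand":0.6},
    {"slide":[0.105,-0.06,0.02],"rot":[0,0,4.5],"hand":0.6},
    {"slide":[0.14,-0.08,0.03],"rot":[0,0,6],"hand":0.6},
    {"slide":[0.175,-0.1,0.035],"rot":[0,0,7.5],"hand":0.6},
    {"slide":[0.21,-0.12,0.04],"rot":[0,0,8.8],"hand":0.6},
    {"slide":[0.24,-0.14,0.045],"rot":[0,0,8.8],"hand":0.6},
    {"slide":[0.26,-0.155,0.05],"rot":[0,0,8.8],"hand":0.6},
    {"slide":[0.26,-0.155,0.05],"rot":[0,0,8.8],"hand":0.6},
    {"slide":[0.26,-0.155,0.05],"rot":[0,0,8.8],"hand":0.6}
  ]
}}

```text
time_s: 0.98
eef_pos: [419.0, 260.8, 354.1]
tcp_rot: [0.758, 0.652, -0.001, 0.0]
ft_force: [-0.3, -0.0, 0.1]
grip_width: 56.3
gripper_force: 0.0
```

```bash
python3 - <<'E'
from h import *
d,s=grab("wrist","w1");print(s["eef_pos"],s["tcp_rot"],s["joint_pos"],s["time_s"])
cv2.imwrite("pics/w1v.png",cv2.resize(d["pixels"],None,fx=1.5,fy=1.5))
E
```

```text
[419.02805324 260.75299115 354.0777614 ] [ 7.58253980e-01  6.51958937e-01 -6.67753975e-04  1.26580981e-05] [ 3.81216186e-01  8.28726542e-02  1.79212602e+00 -4.77120019e-04
  1.26784973e+00  5.31824636e-01] 0.9833
```

View pics/w1v.png

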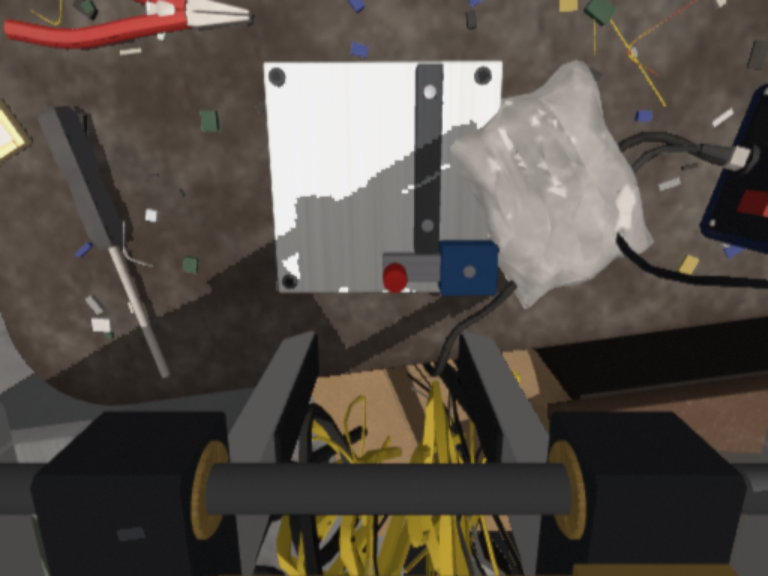

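The wrist view at 1.5× shows the plate corners at (264,63), (502,62) and (280,293), the fence edge at x≈416, the bar pushed in at about (412,267), and the red knob at (395,276).

```bash
python3 - <<'E'
from h import *
np.set_printoptions(precision=2,suppress=True)
d,s=pickle.load(open("pics/w1.pkl","rb"));im=d["pixels"].astype(int)
C=onz(d,np.array([[264,63],[502,62],[280,293]])/1.5,10,s)
print(C,np.linalg.norm(C[1]-C[0]),np.linalg.norm(C[2]-C[0]),"ctr",(C[1]+C[2])/2)
u=C[1]-C[0];v=C[0]-C[2];print(np.degrees(np.arctan2(u[1],u[0])),np.degrees(np.arctan2(v[1],v[0]))-90)
# fence left edge: dark transition per row, top at z=26
g=im.sum(2);pts=[]
for r in range(50,160):
    row=g[r,255:300];k=np.where(row<240)[0]
    if len(k): pts.append([255+k[0]-.5,r])
pts=np.array(pts);F=onz(d,pts,26,s)[:,:2]
p=np.polyfit(F[:,1],F[:,0],1);res=F[:,0]-np.polyval(p,F[:,1]);m=abs(res)<2;p=np.polyfit(F[m,1],F[m,0],1)
print("fence yaw",-np.degrees(np.arctan(p[0])),m.sum(),res.std())
red=((im[...,2]>100)&(im[...,1]<60)&(im[...,0]<60));n,l,st,ce=cv2.connectedComponentsWithStats(red[:220].astype(np.uint8))
for i in range(1,n):
    if st[i,4]>40: print(st[i],ce[i],onz(d,ce[i],50,s))
yaw=np.radians(np.degrees(np.arctan2(u[1],u[0])));
X=np.array([np.cos(yaw),np.sin(yaw)]);Y=np.array([-X[1],X[0]]);c=((C[1]+C[2])/2)[:2]
print("knob pred",c+8*X-54*Y,"pix",proj(d,np.r_[c+8*X-54*Y,58],s)*1.5)
print("fence jigx",((F[m]-c)@X).mean())
E
```

```text
[[363.3  401.83  10.  ]
 [509.23 380.4   10.  ]
 [342.04 254.6   10.  ]] 147.50358139829663 148.75754946564908 ctr [425.64 317.5   10.  ]
-8.355437294021323 -8.216302476835224
fence yaw -8.970038504545517 110 0.34460168406631286
[52 10 46 10 61] [75.15 14.66] [[296.47 425.66  50.  ]]
[ 4 13 44  8 97] [24.69 16.88] [[256.07 430.14  50.  ]]
[  4  14 122  18 481] [67.79 24.32] [[288.51 419.78  50.  ]]
[256 180  15  15 184] [262.98 186.97] [[424.06 262.39  50.  ]]
knob pred [425.7  262.91] pix [[397.24 282.71]]
fence jigx 19.010790149505432
```

>>> {"name": "send_rows", "arguments": {
  "increments": [
    {"slide":[0.001,0.002,0.02],"rot":[0,0,0],"hand":0.6},
    {"slide":[0.003,0.005,0.05],"rot":[0,0,0],"hand":0.6},
    {"slide":[0.003,0.005,0.08],"rot":[0,0,0],"hand":0.6},
    {"slide":[0.003,0.005,0.105],"rot":[0,0,0],"hand":0.6},
    {"slide":[0.003,0.005,0.115],"rot":[0,0,0],"hand":0.6},
    {"slide":[0.003,0.005,0.115],"rot":[0,0,0],"hand":0.4},
    {"slide":[0.003,0.005,0.115],"rot":[0,0,0],"hand":0.2},
    {"slide":[0.003,0.005,0.115],"rot":[0,0,0],"hand":0.1},
    {"slide":[0.003,0.005,0.115],"rot":[0,0,0],"hand":0.1},
    {"slide":[0.003,0.005,0.115],"rot":[0,0,0],"hand":0.1},
    {"slide":[0.003,0.005,0.115],"rot":[0,0,0],"hand":0.1}
  ],
  "newtons": 30
}}

```text
time_s: 1.95
eef_pos: [425.7, 262.5, 240.9]
tcp_rot: [0.759, 0.651, 0.001, -0.0]
ft_force: [-6.6, 2.1, 4.6]
grip_width: 19.6
gripper_force: 3.5
```

>>> {"name": "send_rows", "arguments": {
  "increments": [
    {"slide":[0,-0.002,0],"rot":[0,0,0],"hand":0.05},
    {"slide":[0,-0.004,0],"rot":[0,0,0],"hand":0.05},
    {"slide":[0,-0.008,0],"rot":[0,0,0],"hand":0.05},
    {"slide":[0,-0.013,0],"rot":[0,0,0],"hand":0.05},
    {"slide":[0,-0.018,0],"rot":[0,0,0],"hand":0.05},
    {"slide":[0,-0.023,0],"rot":[0,0,0],"hand":0.05},
    {"slide":[0,-0.028,0],"rot":[0,0,0],"hand":0.05},
    {"slide":[0,-0.033,0],"rot":[0,0,0],"hand":0.05},
    {"slide":[0,-0.037,0],"rot":[0,0,0],"hand":0.05},
    {"slide":[0,-0.04,0],"rot":[0,0,0],"hand":0.05},
    {"slide":[0,-0.042,0],"rot":[0,0,0],"hand":0.05},
    {"slide":[0,-0.042,0],"rot":[0,0,0],"hand":0.05}
  ]
}}

```text
time_s: 2.95
eef_pos: [386.0, 268.3, 240.5]
tcp_rot: [0.759, 0.651, 0.003, 0.003]
ft_force: [7.6, -3.4, -3.0]
grip_width: 14.2
gripper_force: 30.0
```

>>> {"name": "send_rows", "arguments": {
  "increments": [
    {"slide":[0,-0.001,0],"rot":[0,0,0],"hand":0.05},
    {"slide":[0,-0.002,0],"rot":[0,0,0],"hand":0.05},
    {"slide":[0,-0.003,0],"rot":[0,0,0],"hand":0.05},
    {"slide":[0,-0.004,0],"rot":[0,0,0],"hand":0.05},
    {"slide":[0,-0.005,0],"rot":[0,0,0],"hand":0.05},
    {"slide":[0,-0.005,0],"rot":[0,0,0],"hand":0.05}
  ]
}}

```text
time_s: 3.45
eef_pos: [381.4, 269.0, 240.5]
tcp_rot: [0.759, 0.651, 0.003, 0.003]
ft_force: [8.8, -3.9, -4.7]
grip_width: 14.2
gripper_force: 30.0
```

>>> {"name": "send_rows", "arguments": {
  "increments": [
    {"slide":[0,-0.001,0],"rot":[0,0,0],"hand":0.05},
    {"slide":[0,-0.002,0],"rot":[0,0,0],"hand":0.05},
    {"slide":[0,-0.003,0],"rot":[0,0,0],"hand":0.05},
    {"slide":[0,-0.004,0],"rot":[0,0,0],"hand":0.05},
    {"slide":[0,-0.004,0],"rot":[0,0,0],"hand":0.05}
  ]
}}

```text
time_s: 3.87
eef_pos: [377.7, 269.5, 240.6]
tcp_rot: [0.759, 0.651, 0.004, 0.004]
ft_force: [9.2, -4.2, -6.1]
grip_width: 14.1
gripper_force: 30.0
```

>>> {"name": "send_rows", "arguments": {
  "increments": [
    {"slide":[0,-0.001,0],"rot":[0,0,0],"hand":0.05},
    {"slide":[0,-0.002,0],"rot":[0,0,0],"hand":0.05},
    {"slide":[0,-0.003,0],"rot":[0,0,0],"hand":0.05},
    {"slide":[0,-0.003,0],"rot":[0,0,0],"hand":0.05},
    {"slide":[0,-0.003,0],"rot":[0,0,0],"hand":0.05}
  ]
}}

```text
time_s: 4.28
eef_pos: [376.3, 269.7, 240.6]
tcp_rot: [0.759, 0.651, 0.005, 0.005]
ft_force: [16.9, -5.4, -10.9]
grip_width: 14.1
gripper_force: 30.0
```

```bash
python3 - <<'E'
from h import *
s=get_state();print(s["eef_pos"],s["ft_force"],s["ft_torque"],R.from_quat(s["tcp_rot"]).as_matrix().round(4))
E
```

```text
[376.26862381 269.6710825  240.56788764] [ 16.86759109  -5.37704137 -10.85855345] [-1.1185765  -2.84358999 -0.03836568] [[ 0.1513  0.9884  0.0153]
 [ 0.9885 -0.1513 -0.0013]
 [ 0.001   0.0153 -0.9999]]
```

>>> {"name": "send_rows", "arguments": {
  "increments": [
    {"slide":[0,-0.001,0],"rot":[0,0,0],"hand":0.05},
    {"slide":[0,-0.002,0],"rot":[0,0,0],"hand":0.05},
    {"slide":[0,-0.002,0],"rot":[0,0,0],"hand":0.05}
  ]
}}

```text
time_s: 4.53
eef_pos: [375.3, 269.8, 240.6]
tcp_rot: [0.759, 0.652, 0.007, 0.007]
ft_force: [21.2, -6.4, -15.6]
grip_width: 14.5
gripper_force: 30.1
```

>>> {"name": "send_rows", "arguments": {
  "increments": [
    {"slide":[0,0,0],"rot":[0,0,0],"hand":0.5},
    {"slide":[0,0,0],"rot":[0,0,0],"hand":0.5},
    {"slide":[0,0,0],"rot":[0,0,0],"hand":0.5},
    {"slide":[0,0,0],"rot":[0,0,0],"hand":0.5},
    {"slide":[0,0,-0.02],"rot":[0,0,0],"hand":0.5},
    {"slide":[0,0,-0.05],"rot":[0,0,0],"hand":0.5},
    {"slide":[-0.02,0.01,-0.08],"rot":[0,0,0],"hand":0.7},
    {"slide":[-0.04,0.02,-0.105],"rot":[0,0,0],"hand":0.9},
    {"slide":[-0.05,0.04,-0.125],"rot":[0,0,0],"hand":1},
    {"slide":[-0.05,0.04,-0.125],"rot":[0,0,0],"hand":1},
    {"slide":[-0.05,0.04,-0.125],"rot":[0,0,0],"hand":1}
  ]
}}

```text
time_s: 5.45
eef_pos: [402.2, 215.1, 365.5]
tcp_rot: [0.76, 0.65, 0.001, 0.0]
ft_force: [-1.2, -0.3, 0.1]
grip_width: 77.0
gripper_force: 0.0
```

```bash
python3 - <<'E'
from h import *
np.set_printoptions(precision=2,suppress=True)
d,s=grab("wrist","w2");im=d["pixels"].astype(int)
print(s["eef_pos"],s["tcp_rot"],s["time_s"],s["joint_pos"])
red=((im[...,2]>100)&(im[...,1]<60)&(im[...,0]<60));n,l,st,ce=cv2.connectedComponentsWithStats(red[:250].astype(np.uint8))
for i in range(1,n):
    if st[i,4]>40: print(st[i],ce[i],onz(d,ce[i],50,s))
cv2.imwrite("pics/w2v.png",cv2.resize(im.astype(np.uint8),None,fx=1.5,fy=1.5))
E
```

```text
[402.17 215.14 365.46] [0.76 0.65 0.   0.  ] 5.45 [ 0.3  -0.01  1.87  0.    1.29  0.46]
[216 125  16  17 146] [224.55 134.53] [[380.53 268.8   50.  ]]
```

View pics/w2v.png

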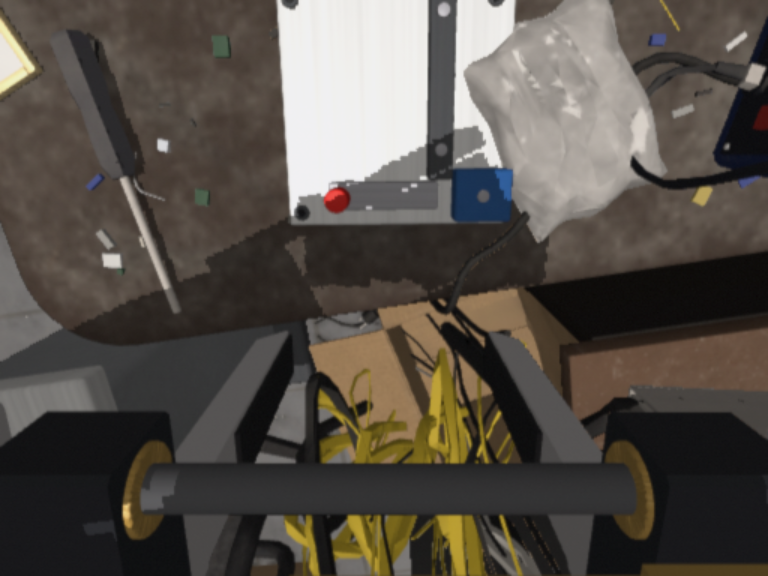

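The knob moved 44 mm to (381,269), so the bar is out, against its stop. Next I go to the supply.

>>> {"name": "send_rows", "arguments": {
  "increments": [
    {"slide":[-0.02,0.007,-0.01],"rot":[0,0,0],"hand":1},
    {"slide":[-0.05,0.018,-0.02],"rot":[0,0,0],"hand":1},
    {"slide":[-0.088,0.032,-0.03],"rot":[0,0,0],"hand":1},
    {"slide":[-0.126,0.046,-0.035],"rot":[0,0,0],"hand":1},
    {"slide":[-0.164,0.059,-0.035],"rot":[0,0,0],"hand":1},
    {"slide":[-0.202,0.073,-0.035],"rot":[0,0,0],"hand":1},
    {"slide":[-0.24,0.086,-0.035],"rot":[0,0,0],"hand":1},
    {"slide":[-0.278,0.1,-0.035],"rot":[0,0,0],"hand":1},
    {"slide":[-0.316,0.114,-0.035],"rot":[0,0,0],"hand":1},
    {"slide":[-0.354,0.127,-0.035],"rot":[0,0,0],"hand":1}
  ]
}}

```text
time_s: 6.33
eef_pos: [472.7, -154.3, 396.9]
tcp_rot: [0.759, 0.651, -0.001, -0.003]
ft_force: [0.6, 0.8, 0.5]
grip_width: 94.3
gripper_force: 0.0
```

>>> {"name": "send_rows", "arguments": {
  "increments": [
    {"slide":[-0.036,0.013,0],"rot":[0,0,-3],"hand":1},
    {"slide":[-0.072,0.026,0],"rot":[0,0,-7],"hand":1},
    {"slide":[-0.108,0.039,0],"rot":[0,0,-11],"hand":1},
    {"slide":[-0.144,0.052,0],"rot":[0,0,-15],"hand":1},
    {"slide":[-0.18,0.065,0],"rot":[0,0,-19],"hand":1},
    {"slide":[-0.216,0.078,0],"rot":[0,0,-23],"hand":1},
    {"slide":[-0.25,0.091,0],"rot":[0,0,-27],"hand":1},
    {"slide":[-0.28,0.102,0],"rot":[0,0,-31],"hand":1},
    {"slide":[-0.294,0.106,0],"rot":[0,0,-33],"hand":1},
    {"slide":[-0.294,0.106,0],"rot":[0,0,-33],"hand":1},
    {"slide":[-0.294,0.106,0],"rot":[0,0,-33],"hand":1}
  ]
}}

```text
time_s: 7.25
eef_pos: [533.3, -459.7, 396.1]
tcp_rot: [0.543, 0.839, 0.001, -0.003]
ft_force: [0.0, 0.3, -0.3]
grip_width: 93.8
gripper_force: 0.0
```

```bash
python3 - <<'E'
from h import *
np.set_printoptions(precision=3,suppress=True)
d,s=grab("wrist","w3")
print(s["eef_pos"],s["tcp_rot"],s["time_s"],s["joint_pos"])
cv2.imwrite("pics/w3v.png",cv2.resize(d["pixels"],None,fx=1.5,fy=1.5))
E
```

```text
[ 533.311 -459.74   396.091] [ 0.543  0.839  0.001 -0.003] 7.25 [-0.834  0.487  1.19   0.001  1.472 -1.256]
```

View pics/w3v.png

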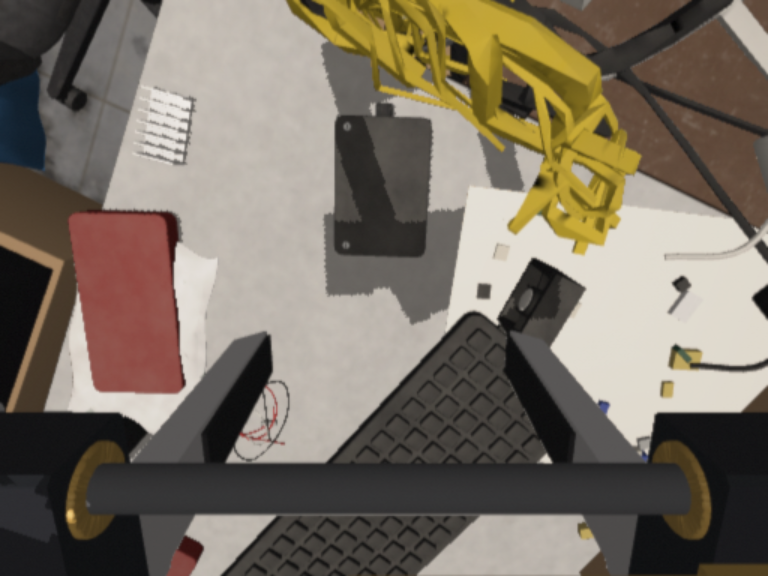

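The supply's top is at about (336–433, 116–256), with its stub at the top (385,110), on tool +x. So the plain end is on tool −x and no wrist flip is needed. The fan is at (540,300), the heat sink at (163,125), and yellow cables lie to the upper right.

```bash
python3 - <<'E'
from h import *
np.set_printoptions(precision=2,suppress=True)
d,s=pickle.load(open("pics/w3.pkl","rb"));b=pickle.load(open("pics/side0.pkl","rb"))
g=cv2.cvtColor(d["pixels"],cv2.COLOR_BGR2GRAY)
T=R.from_quat(s["tcp_rot"]).as_matrix();print(T.round(3))
v=np.array([[336,116],[433,118],[425,256],[335,252]])/1.5
P=onz(d,v,40,s);print(P,np.linalg.norm(np.diff(P,axis=0),axis=1),P.mean(0))
loc=(P-s["eef_pos"])@T;print("tool frame",loc, loc.mean(0))
e=loc[1]-loc[2];f=loc[0]-loc[3];h=loc[1]-loc[0];k=loc[2]-loc[3]
for a in(e,f):print(np.degrees(np.arctan2(a[1],a[0])))
for a in(h,k):print(np.degrees(np.arctan2(-a[0],a[1])))
# row profile for edges
for r in (100,120,140): print(r,g[r,212:300:1].tolist())
for z in(-6,30,60,100):print(z,onz(d,np.array([[515,228],[600,240],[500,145]])/1.5,z,s)[:,:2].tolist(), proj(b,onz(d,np.array([[515,228],[600,240],[500,145]])/1.5,z,s)).tolist())
E
```

```text
[[-0.41  0.91 -0.  ]
 [ 0.91  0.41  0.01]
 [ 0.01 -0.   -1.  ]]
[[ 460.4  -379.61   40.  ]
 [ 519.55 -354.39   40.  ]
 [ 554.71 -440.86   40.  ]
 [ 494.98 -464.55   40.  ]] [64.3  93.34 64.26] [ 507.41 -409.85   40.  ]
tool frame [[100.76 -33.31 356.76]
 [ 99.56  30.98 356.68]
 [  6.28  27.65 356.11]
 [  9.11 -36.54 356.2 ]] [ 53.93  -2.81 356.43]
2.0400575206496456
2.017459100287703
1.0703464577087825
2.5276958103641705
100 [184, 184, 184, 183, 185, 185, 186, 185, 185, 186, 178, 95, 78, 69, 48, 43, 42, 41, 41, 41, 39, 40, 39, 39, 40, 41, 40, 40, 41, 40, 41, 40, 41, 41, 43, 44, 50, 78, 84, 84, 84, 84, 85, 85, 84, 84, 84, 85, 84, 82, 81, 82, 81, 81, 79, 78, 78, 78, 78, 78, 77, 76, 76, 75, 75, 76, 76, 77, 77, 77, 77, 76, 78, 76, 68, 107, 149, 183, 186, 185, 185, 185, 184, 184, 185, 185, 186, 187]
120 [184, 183, 182, 183, 184, 184, 185, 184, 185, 185, 179, 99, 78, 79, 78, 78, 76, 75, 74, 72, 47, 38, 39, 38, 39, 39, 39, 39, 40, 40, 41, 40, 40, 39, 41, 41, 41, 42, 41, 41, 41, 41, 41, 41, 49, 75, 78, 78, 77, 76, 77, 76, 74, 74, 74, 75, 76, 75, 75, 75, 74, 73, 72, 72, 72, 74, 74, 77, 77, 77
[... 778 characters left out ...]
006708707, -379.3725472601242], [570.0222786361055, -350.32617568873195]] [[285.356228521234, 274.07920773738647], [310.0368670367165, 270.71509224248007], [270.7113759119005, 262.3714500213906]]
60 [[597.7455624801306, -396.22897531319666], [653.1058172775206, -380.1059874397077], [564.1428208088754, -353.5752470278109]] [[281.98472868805044, 263.46503064730683], [304.84953223153434, 260.47494455495837], [268.5422607874732, 253.03177228230174]]
100 [[585.6580258020226, -395.16853099645635], [634.019306086387, -381.0839076791524], [556.3035437059019, -357.9073421465829]] [[277.3656954645951, 248.92336105083467], [297.72691364469785, 246.4144165593048], [265.5475028363296, 240.1370790245432]]
```

>>> {"name": "send_rows", "arguments": {
  "increments": [
    {"slide":[0.02,-0.001,0.01],"rot":[0,0,1],"hand":1},
    {"slide":[0.045,-0.003,0.03],"rot":[0,0,2],"hand":1},
    {"slide":[0.054,-0.003,0.06],"rot":[0,0,2],"hand":1},
    {"slide":[0.054,-0.003,0.09],"rot":[0,0,2],"hand":1},
    {"slide":[0.054,-0.003,0.115],"rot":[0,0,2],"hand":1},
    {"slide":[0.054,-0.003,0.135],"rot":[0,0,2],"hand":1},
    {"slide":[0.054,-0.003,0.15],"rot":[0,0,2],"hand":1},
    {"slide":[0.054,-0.003,0.165],"rot":[0,0,2],"hand":1},
    {"slide":[0.054,-0.003,0.175],"rot":[0,0,2],"hand":1},
    {"slide":[0.054,-0.003,0.175],"rot":[0,0,2],"hand":1}
  ]
}}

```text
time_s: 8.13
eef_pos: [507.5, -409.9, 221.6]
tcp_rot: [0.557, 0.83, 0.001, -0.003]
ft_force: [0.2, 0.8, 0.0]
grip_width: 93.9
gripper_force: 0.0
```

>>> {"name": "send_rows", "arguments": {
  "increments": [
    {"slide":[0,0,0],"rot":[0,0,0],"hand":0.8},
    {"slide":[0,0,0],"rot":[0,0,0],"hand":0.7},
    {"slide":[0,0,0],"rot":[0,0,0],"hand":0.65},
    {"slide":[0,0,0],"rot":[0,0,0],"hand":0.6},
    {"slide":[0,0,0],"rot":[0,0,0],"hand":0.6},
    {"slide":[0,0,0],"rot":[0,0,0],"hand":0.6}
  ],
  "newtons": 50
}}

```text
time_s: 8.63
eef_pos: [508.0, -413.4, 225.9]
tcp_rot: [0.558, 0.83, -0.001, 0.0]
ft_force: [-1.8, -0.1, 5.1]
grip_width: 64.6
gripper_force: 50.0
```

>>> {"name": "send_rows", "arguments": {
  "increments": [
    {"slide":[0,0,-0.01],"rot":[0,0,0],"hand":0.6},
    {"slide":[0,0,-0.025],"rot":[0,0,0],"hand":0.6},
    {"slide":[0,0,-0.05],"rot":[0,0,0],"hand":0.6},
    {"slide":[0,0,-0.08],"rot":[0,0,0],"hand":0.6},
    {"slide":[0,0,-0.11],"rot":[0,0,0],"hand":0.6},
    {"slide":[0,0,-0.14],"rot":[0,0,0],"hand":0.6},
    {"slide":[0,0,-0.165],"rot":[0,0,0],"hand":0.6},
    {"slide":[0,0,-0.18],"rot":[0,0,0],"hand":0.6},
    {"slide":[0,0,-0.18],"rot":[0,0,0],"hand":0.6},
    {"slide":[0,0,-0.18],"rot":[0,0,0],"hand":0.6}
  ],
  "newtons": 55
}}

```text
time_s: 9.47
eef_pos: [508.2, -412.5, 404.6]
tcp_rot: [0.558, 0.83, 0.0, 0.0]
ft_force: [-0.2, 0.3, -5.4]
grip_width: 64.4
gripper_force: 55.0
```

```bash
python3 - <<'E'
from h import *
np.set_printoptions(precision=3,suppress=True)
d,s=grab("wrist","w4");d2,_=grab("side","s4")
print(s["eef_pos"],s["ft_force"],s["ft_torque"],s["joint_pos"]);print(R.from_quat(s["tcp_rot"]).as_matrix())
o=np.zeros((384,800,3),np.uint8);o[:,:512]=d["pixels"];o[:,512:]=cv2.resize(d2["pixels"][100:340,170:350],(288,384))
cv2.imwrite("pics/w4v.png",o)
E
```

```text
[ 508.154 -412.513  404.577] [-0.213  0.289 -5.381] [ 0.043  0.001 -0.006] [-0.814  0.373  1.33   0.001  1.438 -1.202]
[[-0.378  0.926  0.001]
 [ 0.926  0.378  0.   ]
 [-0.     0.001 -1.   ]]
```

View pics/w4v.png

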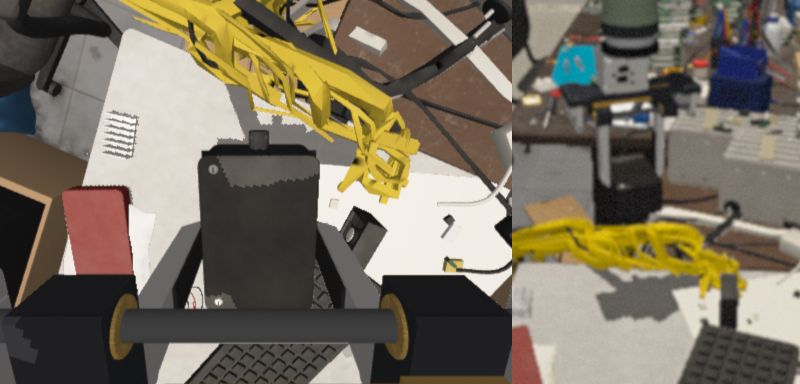

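The brick is gripped square and lifted (5.4 N, so 0.55 kg), and the bystanders haven't been touched. Before the carry I'll check the fence yaw again and where the brick sits in the tool frame.

```bash
python3 - <<'E'
from h import *
np.set_printoptions(precision=2,suppress=True)
d,s=pickle.load(open("pics/w4.pkl","rb"));T=R.from_quat(s["tcp_rot"]).as_matrix()
for dep in (181,186):
    e,v=ray(d,[[201,158],[320,158],[260,152]],s);e=(e-s["eef_pos"])@T;v=v@T
    print(dep,e+v*((dep-e[2])/v[:,2])[:,None])
d,s=pickle.load(open("pics/w2.pkl","rb"));g=d["pixels"].astype(int).sum(2);pts=[]
for r in range(10,110):
    k=np.where(g[r,262:305]<330)[0]
    if len(k): pts.append([262+k[0]-.5,r])
F=onz(d,np.array(pts),26,s)[:,:2];p=np.polyfit(F[:,1],F[:,0],1);m=abs(F[:,0]-np.polyval(p,F[:,1]))<1.5;p=np.polyfit(F[m,1],F[m,0],1)
print("fence yaw",-np.degrees(np.arctan(p[0])),m.sum(),"x at y=320",np.polyval(p,320))
# plate left edge
pts=[]
for r in range(5,85):
    k=np.where(g[r,170:215]>480)[0]
    if len(k): pts.append([170+k[0]-.5,r])
F=onz(d,np.array(pts),10,s)[:,:2];p=np.polyfit(F[:,1],F[:,0],1);m=abs(F[:,0]-np.polyval(p,F[:,1]))<1.5;p=np.polyfit(F[m,1],F[m,0],1)
print("plate left yaw",-np.degrees(np.arctan(p[0])),m.sum(),"x at 320",np.polyval(p,320))
E
```

```text
181 [[ 50.35 -28.14 181.  ]
 [ 50.4   32.22 181.  ]
 [ 53.43   1.78 181.  ]]
186 [[ 49.48 -29.05 186.  ]
 [ 49.53  33.19 186.  ]
 [ 52.66   1.8  186.  ]]
fence yaw -8.871542253263637 100 x at y=320 444.5803160896044
plate left yaw -8.233999013946322 80 x at 320 350.39384389437635
```

>>> {"name": "send_rows", "arguments": {
  "increments": [
    {"slide":[0.01,0.002,0],"rot":[0,0,0],"hand":0.6},
    {"slide":[0.03,0.007,0],"rot":[0,0,0],"hand":0.6},
    {"slide":[0.06,0.015,0],"rot":[0,0,0],"hand":0.6},
    {"slide":[0.096,0.024,0],"rot":[0,0,0],"hand":0.6},
    {"slide":[0.132,0.033,0],"rot":[0,0,0],"hand":0.6},
    {"slide":[0.168,0.042,0],"rot":[0,0,0],"hand":0.6},
    {"slide":[0.204,0.051,0],"rot":[0,0,0],"hand":0.6},
    {"slide":[0.24,0.06,0],"rot":[0,0,0],"hand":0.6},
    {"slide":[0.276,0.069,0],"rot":[0,0,0],"hand":0.6},
    {"slide":[0.312,0.078,0],"rot":[0,0,0],"hand":0.6},
    {"slide":[0.348,0.087,0],"rot":[0,0,0],"hand":0.6},
    {"slide":[0.384,0.096,0],"rot":[0,0,0],"hand":0.6}
  ]
}}

```text
time_s: 10.57
eef_pos: [450.2, -18.7, 403.0]
tcp_rot: [0.558, 0.83, -0.0, -0.002]
ft_force: [0.9, -0.4, -5.0]
grip_width: 64.0
gripper_force: 55.0
```

>>> {"name": "send_rows", "arguments": {
  "increments": [
    {"slide":[0.036,0.009,0],"rot":[0,0,2],"hand":0.6},
    {"slide":[0.072,0.018,0],"rot":[0,0,5],"hand":0.6},
    {"slide":[0.108,0.027,0],"rot":[0,0,8],"hand":0.6},
    {"slide":[0.144,0.036,0],"rot":[0,0,11],"hand":0.6},
    {"slide":[0.18,0.045,0],"rot":[0,0,14],"hand":0.6},
    {"slide":[0.216,0.054,0],"rot":[0,0,17],"hand":0.6},
    {"slide":[0.252,0.063,0],"rot":[0,0,20],"hand":0.6},
    {"slide":[0.288,0.072,0],"rot":[0,0,23],"hand":0.6},
    {"slide":[0.318,0.079,0],"rot":[0,0,26],"hand":0.6},
    {"slide":[0.338,0.085,0],"rot":[0,0,29],"hand":0.6},
    {"slide":[0.348,0.087,0],"rot":[0,0,30.8],"hand":0.6},
    {"slide":[0.348,0.087,0],"rot":[0,0,30.8],"hand":0.6}
  ]
}}

```text
time_s: 11.57
eef_pos: [399.2, 336.0, 402.9]
tcp_rot: [0.757, 0.653, -0.001, -0.001]
ft_force: [0.1, -0.0, -5.0]
grip_width: 64.4
gripper_force: 55.0
```

```bash
python3 - <<'E'
from h import *
np.set_printoptions(precision=4,suppress=True)
s=get_state();print(s["eef_pos"],s["ft_force"],s["joint_pos"],s["grip_width"]);print(R.from_quat(s["tcp_rot"]).as_matrix())
E
```

```text
[399.2243 336.0051 402.8808] [ 0.0768 -0.0299 -4.9541] [0.5333 0.0959 1.672  0.0014 1.377  0.6799] 64.37031452590563
[[ 0.1463  0.9892 -0.0035]
 [ 0.9892 -0.1463 -0.0004]
 [-0.0009 -0.0034 -1.    ]]
```

>>> {"name": "send_rows", "arguments": {
  "increments": [
    {"slide":[0,0,0.01],"rot":[0,0,0],"hand":0.6},
    {"slide":[0,0,0.03],"rot":[0,0,0],"hand":0.6},
    {"slide":[0,0,0.06],"rot":[0,0,0],"hand":0.6},
    {"slide":[0,0,0.085],"rot":[0,0,0],"hand":0.6},
    {"slide":[0,0,0.11],"rot":[0,0,0],"hand":0.6},
    {"slide":[0,0,0.13],"rot":[0,0,0],"hand":0.6},
    {"slide":[0,0,0.14],"rot":[0,0,0],"hand":0.6},
    {"slide":[0,0,0.145],"rot":[0,0,0],"hand":0.6},
    {"slide":[0,0,0.147],"rot":[0,0,0],"hand":0.6},
    {"slide":[0,0,0.149],"rot":[0,0,0],"hand":0.6},
    {"slide":[0,0,0.151],"rot":[0,0,0],"hand":0.6},
    {"slide":[0,0,0.151],"rot":[0,0,0],"hand":0.6}
  ]
}}

```text
time_s: 12.57
eef_pos: [401.5, 334.3, 254.6]
tcp_rot: [0.758, 0.652, 0.001, 0.0]
ft_force: [-0.2, 0.2, -4.6]
grip_width: 64.2
gripper_force: 55.0
```

>>> {"name": "send_rows", "arguments": {
  "increments": [
    {"slide":[0,0,0.001],"rot":[0,0,0],"hand":0.6},
    {"slide":[0,0,0.002],"rot":[0,0,0],"hand":0.6},
    {"slide":[0,0,0.003],"rot":[0,0,0],"hand":0.6},
    {"slide":[0,0,0.003],"rot":[0,0,0],"hand":0.6}
  ]
}}

```text
time_s: 12.9
eef_pos: [401.0, 334.1, 250.7]
tcp_rot: [0.758, 0.652, 0.0, -0.0]
ft_force: [-0.6, 0.9, -5.4]
grip_width: 64.6
gripper_force: 55.0
```

>>> {"name": "send_rows", "arguments": {
  "increments": [
    {"slide":[0,0,0.001],"rot":[0,0,0],"hand":0.6},
    {"slide":[0,0,0.002],"rot":[0,0,0],"hand":0.6},
    {"slide":[0,0,0.003],"rot":[0,0,0],"hand":0.6},
    {"slide":[0,0,0.003],"rot":[0,0,0],"hand":0.6}
  ]
}}

```text
time_s: 13.23
eef_pos: [400.9, 334.0, 247.3]
tcp_rot: [0.758, 0.652, -0.0, -0.0]
ft_force: [-0.2, 0.1, -5.6]
grip_width: 64.2
gripper_force: 55.0
```

Not in contact yet; I keep going down in small steps.

>>> {"name": "send_rows", "arguments": {
  "increments": [
    {"slide":[0,0,0.001],"rot":[0,0,0],"hand":0.6},
    {"slide":[0,0,0.002],"rot":[0,0,0],"hand":0.6},
    {"slide":[0,0,0.003],"rot":[0,0,0],"hand":0.6},
    {"slide":[0,0,0.003],"rot":[0,0,0],"hand":0.6}
  ]
}}

```text
time_s: 13.57
eef_pos: [401.0, 334.0, 244.4]
tcp_rot: [0.758, 0.652, -0.0, -0.0]
ft_force: [0.6, 0.1, -5.2]
grip_width: 64.4
gripper_force: 55.0
```

>>> {"name": "send_rows", "arguments": {
  "increments": [
    {"slide":[0,0,0.001],"rot":[0,0,0],"hand":0.6},
    {"slide":[0,0,0.002],"rot":[0,0,0],"hand":0.6},
    {"slide":[0,0,0.002],"rot":[0,0,0],"hand":0.6}
  ]
}}

```text
time_s: 13.82
eef_pos: [400.9, 334.1, 242.4]
tcp_rot: [0.758, 0.652, -0.0, -0.0]
ft_force: [-0.3, -0.3, -4.9]
grip_width: 64.2
gripper_force: 55.0
```

>>> {"name": "send_rows", "arguments": {
  "increments": [
    {"slide":[0,0,0.001],"rot":[0,0,0],"hand":0.6},
    {"slide":[0,0,0.0015],"rot":[0,0,0],"hand":0.6},
    {"slide":[0,0,0.0015],"rot":[0,0,0],"hand":0.6}
  ]
}}

```text
time_s: 14.07
eef_pos: [401.2, 334.2, 241.9]
tcp_rot: [0.758, 0.652, -0.0, -0.0]
ft_force: [-1.1, -2.3, 2.0]
grip_width: 64.4
gripper_force: 55.0
```

>>> {"name": "send_rows", "arguments": {
  "increments": [
    {"slide":[0,0,0.001],"rot":[0,0,0],"hand":0.6},
    {"slide":[0,0,0.0015],"rot":[0,0,0],"hand":0.6},
    {"slide":[0,0,0.0015],"rot":[0,0,0],"hand":0.6}
  ]
}}

```text
time_s: 14.32
eef_pos: [401.3, 334.3, 241.8]
tcp_rot: [0.758, 0.652, -0.0, -0.0]
ft_force: [-4.9, -3.3, 11.7]
grip_width: 64.5
gripper_force: 55.0
```

>>> {"name": "send_rows", "arguments": {
  "increments": [
    {"slide":[0,0,-0.0015],"rot":[0,0,0],"hand":0.6},
    {"slide":[0,0.002,-0.0015],"rot":[0,0,0],"hand":0.6},
    {"slide":[0,0.004,-0.0015],"rot":[0,0,0],"hand":0.6},
    {"slide":[0,0.006,-0.0015],"rot":[0,0,0],"hand":0.6},
    {"slide":[0,0.008,-0.0015],"rot":[0,0,0],"hand":0.6},
    {"slide":[0,0.01,-0.0015],"rot":[0,0,0],"hand":0.6},
    {"slide":[0,0.01,-0.0015],"rot":[0,0,0],"hand":0.6}
  ]
}}

```text
time_s: 14.9
eef_pos: [411.0, 333.1, 241.8]
tcp_rot: [0.758, 0.652, 0.0, -0.001]
ft_force: [-3.8, 1.6, 5.7]
grip_width: 64.2
gripper_force: 55.0
```

>>> {"name": "send_rows", "arguments": {
  "increments": [
    {"slide":[0,0.001,0],"rot":[0,0,0],"hand":0.6},
    {"slide":[0,0.002,0],"rot":[0,0,0],"hand":0.6},
    {"slide":[0,0.003,0],"rot":[0,0,0],"hand":0.6},
    {"slide":[0,0.003,0],"rot":[0,0,0],"hand":0.6}
  ]
}}

```text
time_s: 15.23
eef_pos: [413.7, 332.7, 241.8]
tcp_rot: [0.758, 0.652, 0.0, -0.001]
ft_force: [-5.2, 0.2, 5.5]
grip_width: 64.4
gripper_force: 55.0
```

>>> {"name": "send_rows", "arguments": {
  "increments": [
    {"slide":[0,0.001,-0.0005],"rot":[0,0,0],"hand":0.6},
    {"slide":[0,0.002,-0.0005],"rot":[0,0,0],"hand":0.6},
    {"slide":[0,0.002,-0.0005],"rot":[0,0,0],"hand":0.6}
  ]
}}

```text
time_s: 15.48
eef_pos: [414.7, 332.6, 241.9]
tcp_rot: [0.758, 0.652, -0.001, -0.002]
ft_force: [-9.0, 2.7, 6.6]
grip_width: 64.6
gripper_force: 55.0
```

>>> {"name": "send_rows", "arguments": {
  "increments": [
    {"slide":[0,0.001,0],"rot":[0,0,0],"hand":0.6},
    {"slide":[0,0.0015,0],"rot":[0,0,0],"hand":0.6},
    {"slide":[0,0.0015,0],"rot":[0,0,0],"hand":0.6}
  ]
}}

```text
time_s: 15.73
eef_pos: [415.3, 332.5, 242.0]
tcp_rot: [0.758, 0.652, -0.002, -0.003]
ft_force: [-12.2, 2.9, 10.0]
grip_width: 64.6
gripper_force: 55.0
```

>>> {"name": "send_rows", "arguments": {
  "increments": [
    {"slide":[0,-0.001,-0.001],"rot":[0,0,0],"hand":0.6},
    {"slide":[-0.002,-0.001,-0.001],"rot":[0,0,0],"hand":0.6},
    {"slide":[-0.004,-0.001,-0.001],"rot":[0,0,0],"hand":0.6},
    {"slide":[-0.006,-0.001,-0.001],"rot":[0,0,0],"hand":0.6},
    {"slide":[-0.008,-0.001,-0.001],"rot":[0,0,0],"hand":0.6},
    {"slide":[-0.01,-0.001,-0.001],"rot":[0,0,0],"hand":0.6},
    {"slide":[-0.011,-0.001,-0.001],"rot":[0,0,0],"hand":0.6},
    {"slide":[-0.011,-0.001,-0.001],"rot":[0,0,0],"hand":0.6}
  ]
}}

```text
time_s: 16.4
eef_pos: [413.3, 322.1, 242.0]
tcp_rot: [0.758, 0.652, -0.0, -0.002]
ft_force: [-6.4, 6.0, -0.1]
grip_width: 64.5
gripper_force: 55.0
```

>>> {"name": "send_rows", "arguments": {
  "increments": [
    {"slide":[-0.001,0,0],"rot":[0,0,0],"hand":0.6},
    {"slide":[-0.002,0,0],"rot":[0,0,0],"hand":0.6},
    {"slide":[-0.002,0,0],"rot":[0,0,0],"hand":0.6}
  ]
}}

```text
time_s: 16.65
eef_pos: [413.0, 320.2, 242.1]
tcp_rot: [0.758, 0.652, -0.0, -0.003]
ft_force: [-6.2, 7.2, 0.7]
grip_width: 64.2
gripper_force: 55.0
```

>>> {"name": "send_rows", "arguments": {
  "increments": [
    {"slide":[-0.001,0,0],"rot":[0,0,0],"hand":0.6},
    {"slide":[-0.002,0,0],"rot":[0,0,0],"hand":0.6},
    {"slide":[-0.002,0,0],"rot":[0,0,0],"hand":0.6}
  ]
}}

```text
time_s: 16.9
eef_pos: [412.7, 318.3, 242.0]
tcp_rot: [0.758, 0.652, -0.0, -0.003]
ft_force: [-7.1, 6.4, -0.7]
grip_width: 64.5
gripper_force: 55.0
```

>>> {"name": "send_rows", "arguments": {
  "increments": [
    {"slide":[-0.001,0,0],"rot":[0,0,0],"hand":0.6},
    {"slide":[-0.0015,0,0],"rot":[0,0,0],"hand":0.6},
    {"slide":[-0.0015,0,0],"rot":[0,0,0],"hand":0.6}
  ]
}}

```text
time_s: 17.15
eef_pos: [412.5, 317.3, 242.1]
tcp_rot: [0.758, 0.652, 0.001, -0.003]
ft_force: [-5.5, 9.7, -2.4]
grip_width: 64.4
gripper_force: 55.0
```

>>> {"name": "send_rows", "arguments": {
  "increments": [
    {"slide":[-0.001,0,0],"rot":[0,0,0],"hand":0.6},
    {"slide":[-0.0015,0,0],"rot":[0,0,0],"hand":0.6},
    {"slide":[-0.0015,0,0],"rot":[0,0,0],"hand":0.6}
  ]
}}

```text
time_s: 17.4
eef_pos: [412.4, 316.7, 242.2]
tcp_rot: [0.758, 0.652, 0.002, -0.004]
ft_force: [-5.9, 12.7, -3.6]
grip_width: 64.4
gripper_force: 55.0
```

>>> {"name": "send_rows", "arguments": {
  "increments": [
    {"slide":[-0.001,0,0],"rot":[0,0,0],"hand":0.6},
    {"slide":[-0.0015,0,0],"rot":[0,0,0],"hand":0.6},
    {"slide":[-0.0015,0,0],"rot":[0,0,0],"hand":0.6}
  ]
}}

```text
time_s: 17.65
eef_pos: [412.2, 316.0, 242.4]
tcp_rot: [0.758, 0.652, 0.003, -0.005]
ft_force: [-5.8, 15.8, -4.7]
grip_width: 64.5
gripper_force: 55.0
```

```bash
python3 - <<'E'
from h import *
np.set_printoptions(precision=4,suppress=True)
s=get_state();print(s["eef_pos"],s["ft_force"],s["ft_torque"]);T=R.from_quat(s["tcp_rot"]).as_matrix();print(T)
print("grasp pt",s["eef_pos"]+180*T[:,2],"force in tool",T.T@s["ft_force"],"moment",T.T@s["ft_torque"])
E
```

```text
[412.2065 315.9549 242.3577] [-5.7882 15.7838 -4.6866] [3.1546 1.4496 0.4932]
[[ 0.1501  0.9887 -0.0017]
 [ 0.9886 -0.1501  0.0108]
 [ 0.0105 -0.0033 -0.9999]]
grasp pt [411.9016 317.9075  62.3685] force in tool [14.6859 -8.0765  4.8674] moment [ 1.9119  2.8997 -0.4828]
```

>>> {"name": "send_rows", "arguments": {
  "increments": [
    {"slide":[0.0005,0,0.001],"rot":[0,-0.3,0],"hand":0.6},
    {"slide":[0.001,0,0.0015],"rot":[0,-0.6,0],"hand":0.6},
    {"slide":[0.0015,0,0.0015],"rot":[0,-0.8,0],"hand":0.6},
    {"slide":[0.0015,0,0.0015],"rot":[0,-0.8,0],"hand":0.6}
  ]
}}

```text
time_s: 17.98
eef_pos: [412.6, 318.3, 242.4]
tcp_rot: [0.758, 0.652, -0.002, -0.001]
ft_force: [-9.3, 16.4, 3.0]
grip_width: 64.5
gripper_force: 55.0
```

```bash
cat > st.py <<'E'
from h import *
np.set_printoptions(precision=4,suppress=True)
s=get_state();T=R.from_quat(s["tcp_rot"]).as_matrix()
print(s["eef_pos"],"tilt deg x,y up",np.degrees(T[2,:2]),"grasp",s["eef_pos"]+180*T[:,2],"F tool",T.T@s["ft_force"],"M",T.T@s["ft_torque"],s["time_s"])
E
python3 st.py
```

```text
[412.5763 318.274  242.3679] tilt deg x,y up [-0.0952 -0.178 ] grasp [411.9785 318.0622  62.369 ] F tool [ 14.8415 -11.704   -2.947 ] M [ 2.4661  3.054  -0.4294] 17.9833
```

>>> {"name": "send_rows", "arguments": {
  "increments": [
    {"slide":[-0.0005,0.0003,0],"rot":[-0.1,0,0],"hand":0.6},
    {"slide":[-0.001,0.0005,0.0003],"rot":[-0.25,0,0],"hand":0.6},
    {"slide":[-0.0015,0.0005,0.0005],"rot":[-0.3,0,0],"hand":0.6},
    {"slide":[-0.0015,0.0005,0.0005],"rot":[-0.3,0,0],"hand":0.6},
    {"slide":[-0.0015,0.0005,0.0005],"rot":[-0.3,0,0],"hand":0.6}
  ]
}}

```text
time_s: 18.4
eef_pos: [412.0, 317.7, 242.3]
tcp_rot: [0.759, 0.652, 0.0, -0.001]
ft_force: [-12.0, 21.9, 7.2]
grip_width: 64.1
gripper_force: 55.0
```

```bash
python3 st.py; python3 - <<'E'
from h import *
d,s=grab("wrist","w5");d2,_=grab("scene","s5")
o=np.zeros((384,800,3),np.uint8);o[:,:512]=d["pixels"];o[:,512:]=cv2.resize(d2["pixels"][210:306,150:222],(288,384),interpolation=cv2.INTER_CUBIC)
cv2.imwrite("pics/w5v.png",o)
im=d["pixels"].astype(int);red=((im[...,2]>100)&(im[...,1]<60)&(im[...,0]<60));n,l,st,ce=cv2.connectedComponentsWithStats(red.astype(np.uint8))
for i in range(1,n):
    if st[i,4]>15: print(st[i],ce[i],onz(d,ce[i],50,s))
E
```

```text
[411.9936 317.7097 242.2644] tilt deg x,y up [ 0.0693 -0.0466] grasp [411.8817 317.9471  62.2646] F tool [ 19.8251 -15.1685  -7.1338] M [ 3.5473  3.8056 -0.5759] 18.4
[  0  16  85  29 248] [40.49596774 29.80241935] [[323.93170424 444.93929737  50.        ]]
[  0  33  46  16 124] [22.80645161 40.84677419] [[313.63936104 441.46940635  50.        ]]
[  0  69  90  21 421] [40.31828979 78.61995249] [[316.36764814 423.1818459   50.        ]]
```

View pics/w5v.png

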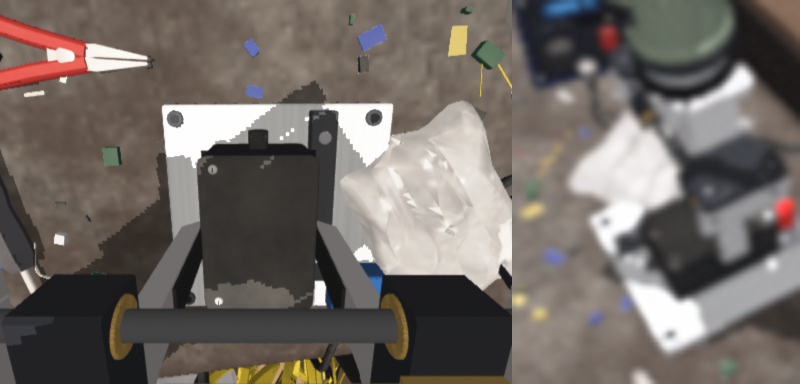

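The wrist view shows the brick flat on the plate along the fence. The scene crop shows the red knob beside its plain end, at about (218,263) in the full frame. I'll check the knob's position and the clearance.

```bash
python3 - <<'E'
from h import *
np.set_printoptions(precision=1,suppress=True)
a=pickle.load(open("pics/scene0.pkl","rb"));d,_=pickle.load(open("pics/s5.pkl","rb"))
for q in(a,d):
    im=q["pixels"].astype(int);red=((im[...,2]>130)&(im[...,1]<90)&(im[...,0]<90));red[:,:195]=0;red[:,235:]=0;red[:235]=0;red[285:]=0
    n,l,st,ce=cv2.connectedComponentsWithStats(red.astype(np.uint8))
    for i in range(1,n):
        if st[i,4]>4: print(st[i],ce[i],onz(q,ce[i],48,None)[0])
E
```

```text
[211 251   4   7  14] [212.  253.3] [424.7 262.3  48. ]
[216 261   5   6  22] [218.3 263.5] [377.3 271.1  48. ]
```

```bash
python3 -c "
from bench import sign_off
print(sign_off())"
```

```text
the job is handed in; nothing more can be done
None
```

The job is handed in at about 18.5 s of the 59 s limit: the stop bar is fully out and the brick lies flat in the corner, still gripped and pressed at about 15 N toward the fence and 20 N toward the bar, with the bystanders untouched.

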